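# Index the sample carousel and lock it

### The job

Crank the handwheel to bring the orange cup round to the locking head (one turn of the wheel moves the carousel on by one station). Then push the yellow spring plunger fully down and, while it is down, slide the red-tabbed keeper fully home over its steel step so that it stays trapped when you let go. Do not touch the carousel or its cups, and leave the bottle, measuring cylinder, jar and caliper where they stand.

Things in the scene. Friction and masses are not known exactly. Their poses are not given: they have to be found in the camera images.
- indexer: Bench-top indexing unit fixed to the bench: white base 190 (x) by 400 (y) by 20 mm. Origin on the bench under the carousel's axis; z up; +y towards the handwheel (its axis at y = +165 mm), -y towards the blue locking head (y = -67 to -174 mm). 'Outward' below means unit -y, 'inward' unit +y.
- orange_cup (a point): Centre of the top of the orange cup on the carousel; the other five cups are white. It belongs on the -y side of the carousel axis, in line with the plunger.
- carousel (a joint): Carousel angle, rad, growing clockwise seen from above; 0 = orange cup in line with the plunger, its notch under the plunger's pin. It starts negative: turn it clockwise. The 8 mm pin enters only within about 0.04 rad of a notch (one every 1.047 rad); otherwise it stops on the rim and the plunger goes down only about 3 mm. Stops at -2.95 and 0.35.
- handwheel (a joint): Handwheel angle, rad, growing clockwise seen from above; geared to the carousel 6 to 1 in the same sense (handwheel = 6 x carousel), so 0 when the orange cup is in line. Starts 1.2 to 2.6 turns short of 0. Friction about 2 N at the handle.
- wheel_axis (a point): Point on the handwheel's vertical axis, at the height of the middle of the crank handle (82 mm over the bench). The wheel is a dark disc, 48 mm radius, its top 58 mm over the bench; hub top 64 mm.
- crank_grip (a point): Centre (half-way up) of the red upright crank handle on the handwheel: a cylinder 18 mm in diameter and 46 mm tall (59 to 105 mm over the bench) that spins freely on its own pin, 36 mm from the wheel's axis.
- head_top (a point): Middle of the top of the locking head's blue pedestal, 70 mm over the bench under the plunger, 133 mm outward of the carousel's axis; pedestal 62 mm wide. Its two keeper rails stand 62 mm apart inside, each 12 mm thick, 105 to 172 mm outward of the carousel's axis, tops 100 mm over the bench: fingertips on the yellow top go between them.
- press_point (a point): Where to press on the flat yellow top of the plunger, on the unit's centre line. The yellow top is 46 mm wide and reaches from 25 mm inward to 55 mm outward of this point, 100 mm over the bench when up. At its outward end a steel step, 24 mm long, stands 14 mm higher and moves with it. It moves straight down; a pin under it enters the carousel's notch.
- plunger (a joint): Plunger travel, m: 0 = up, 0.015 = fully down (hard stop). Spring: about 5 N to start, 11 N fully down; springs back when let go unless trapped. It needs to be at least 0.013 down for the keeper to pass over the step; trapped, it rests at about 0.012.
- keeper_tab (a point): Middle of the inward face of the keeper's red upright tab, the face to push: 46 mm wide, from 102 to 123 mm over the bench, flush with the dark bar below it. The bar (88 mm wide, 10 high, 20 deep) bridges the yellow pad with its underside 102 mm over the bench. Fingertips that press the yellow top inward of it can push it outward (unit -y).
- keeper (a joint): Keeper travel, m, growing outward (unit -y): starts at 0 to 0.006, 0.028 = fully home (stop), bar over the steel step, its pushed face then 2 mm short of the step. With the plunger up it is blocked by the step at about 0.010. Friction about 1.5 N; it stays where it is left.
- bottle_center (a point): Bystander: clear bottle with blue cap, 58 mm diameter, 155 mm tall, upright; its centre.
- cylinder_center (a point): Bystander: clear measuring cylinder, 32 mm diameter on a blue foot of 60 mm, 160 mm tall, upright; its centre.
- jar_center (a point): Bystander: amber jar with blue lid, 56 mm diameter, 65 mm tall; its centre.
- caliper_center (a point): Bystander: caliper lying flat, 160 mm long, 10 mm thick; middle of its beam.
- carousel_axis (a point): Carousel disc with six cups and six rim notches (turns with joint carousel), not to be touched: aluminium, radius 86 mm, top 50 mm over the bench; cups 30 mm in diameter, tops 71 mm over the bench, on a 45 mm radius. This point: on its axis, at the disc's top.

How it is judged:
By the outcome, as a careful person would: the job done as asked, in the order asked, and still so for the second after the job is handed in, with the robot touching nothing.
It also fails if it takes over 61 s, if anything falls off the work surface, if the arm or the gripper's body presses on something with over 40 N, if the wrist force passes 120 N, or if a joint passes its speed limit or range.

### The arm

A 6-joint arm with a two-finger parallel gripper is mounted at the origin on the work surface. World frame = base frame: x ahead of the robot, y to its left, z up, the work surface at z = 0. Lengths are in m, angles in rad, forces in N, time in s.
With the tool pointing down it reaches from about 0.375 to 0.925 m from the base axis. Payload 5.7 kg.
Tool frame: the origin (TCP) lies at the very end of the fingers, on their centre line; the grasp point (between the pads) lies 19 mm behind it (manip.hold_point_z is the distance from the TCP to the grasp point, in m); z points along the fingers, y is the line along which they close (so a half turn about z gives the same grasp; the last joint's range is limited). The gripper opens to 85 mm and grips with 20 to 120 N. Pads are 22 mm wide; open, the fingers measure 114 mm over their backs; the gripper's body (76 mm by 85 mm) begins 54 mm behind the grasp point. The pads swing forward as they close: fully open they stand 13 mm farther back than shut.
Start: joints at [-1.428, 0.359, 1.51, -0, 1.272, -0.115], TCP at [0.153, -0.58, 0.192] pointing down, gripper open.
Joint ranges: [-2.97, 2.97], [-1.01, 2.36], [0.21, 2.38], [-0.96, 4.11], [0.2, 2.71], [-2.98, 2.98]. Speed limits (rad/s): [2.39, 2.39, 3.14, 3.14, 3.14, 3.14].

### API

Orientations are given as a 3x3 rotation matrix whose columns are the frame's x, y, z axes.
In Python, from plant import manip, imaging, order gives the robot as it stands.
- The arm moves only by the tool servo_tool, never from a script. Its argument "series" is a list that holds one entry, the list of rows, each a list of 6 numbers: the shift along the tool's x, y, z in cm, then the turn, a rotation vector about the tool's x, y, z in rad. A call has 1 to 10 rows; each row is the pose to reach, as a shift and turn from the pose commanded when the call began, along the tool's axes at that moment; what a row does not reach only later rows make up. A row lasts 1/10 s, in which the tool goes at most 50 mm and 8.59 degrees, less where a joint would pass 70% of its speed; a pose out of reach is approached as far as the arm can. A call with a gripper value outside its range is refused whole. "jaw" is the opening, from 0 (shut) to 1 (fully open), set as the call begins (left out, the last holds). The fingers move at their own pace and stop on an object; "squeeze" is the grip in N (left out, the last holds). Time passes only in rows, so rows that repeat a pose let the fingers close. It gives the time, the measured TCP pose, the force, the opening and the grip force at its end, in the units of the state.
- manip.get_state(): the state, without advancing time (a new reading comes with each control period).
- imaging.capture(name): name is "side" or "top"; returns a dict with "frame" (384x512x3 uint8, red, green, blue), "vfov" (degrees; the focal length in pixels is half the picture's height over the tangent of half this angle, whatever the lens; pixels are square), "cx", "cy" (the principal point, pixels), "k1" (the pictures are not rectified: a ray, as slopes to the right and down, at radius r is drawn at 1 + k1 r^2 times it, then the intrinsics apply), "origin" and "rotation" of the camera in the world. Camera axes: x right, y up, looking along -z (the intrinsics and any distortion apply to the point x, -y, -z); pixel columns grow to the right and rows downward; lengths in m; the calibration is good to about 2 mm. A picture is of the moment at which its call begins. There is no depth.
- order.hand_in(): hands the job in; it is judged then, once.
The state is a dict: "time_s": time; "joint_positions": joint angles; "joint_vel": joint speeds; "joint_efforts": joint torques, N m; "eef_pos": TCP position; "tcp_rot": TCP orientation; "contact_force": force on the tool from outside, world axes, zero at the start; "moment": the same for the moment, N m; "gripper_width": opening from 0.0 (shut) to 1.0 (fully open); "finger_force": force on a finger pad.
Only numpy, scipy, OpenCV 4.12 (cv2) and the standard library are available. Lean on these libraries where they do the work, as an engineer would, in place of code of your own. Each camera call takes 0.05 s, during which the arm holds its last target. There are 200 camera calls.

## Working session

There is one attempt and no reset: what is moved stays moved. The work goes in short steps, Python scripts to look and compute and a tool call to move; the robot and the scene stay as the last step left them, time stands still between calls to the robot, and variables do not carry over. Pictures are saved under pics/ and viewed, at most 10 in all, crops included, and the job is handed in when it is done.

Besides the shell and the picture viewer there is one more tool, called after "Emit:" in YAML: its name, and indented under it one key for each argument. servo_tool: Moves the arm, as the interface text tells. Its arguments: {"type":"object","properties":{"series":{"type":"array"},"jaw":{"type":"number"},"squeeze":{"type":"number"}},"required":["series"]}

```bash
mkdir -p pics; ls; python3 - <<'E'
from plant import manip, imaging
import cv2
for n in("side","top"):
    c=imaging.capture(n); cv2.imwrite(f"pics/{n}0.png",c["frame"][:,:,::-1])
    print(n,c["vfov"],c["cx"],c["cy"],c["k1"],c["origin"],c["rotation"])
print(manip.get_state(), manip.hold_point_z)
E
```

```text
pics
side 45.66300333358213 253.2683846233721 189.26676249060017 -0.16158857254206718 [0.00322341 0.61877635 0.57503225] [[-0.72907144  0.34455975 -0.59138264]
 [-0.6844179  -0.37357651  0.6261092 ]
 [-0.00519464  0.8612312   0.50818682]]
top 46.31303957296666 254.98910003919056 189.51333127835238 -0.011292742233968058 [0.46390844 0.02272756 1.00682048] [[-0.00768412  0.99221662 -0.12428648]
 [-0.99983031 -0.00554252  0.0175677 ]
 [ 0.01674211  0.12440038  0.99209085]]
{'time_s': 0.1, 'joint_positions': array([-1.42809415e+00,  3.59469354e-01,  1.51133555e+00, -2.32146078e-05,
        1.27250153e+00, -1.15089760e-01]), 'joint_vel': array([-4.47092832e-04, -1.97869076e-03, -1.45942639e-03,  1.10697472e-05,
        1.72014232e-03,  2.70327291e-04]), 'joint_efforts': array([ 2.73246551e-04, -5.28652525e+01, -2.79350495e+01, -1.06360178e-04,
        5.02478593e-03,  5.00495833e-05]), 'eef_pos': array([ 0.15285875, -0.57949021,  0.19091172]), 'tcp_rot': array([[ 9.66953550e-01,  2.54952470e-01, -2.65694549e-04],
       [ 2.54952549e-01, -9.66952083e-01,  1.69320223e-03],
       [ 1.74772193e-04, -1.70498741e-03, -9.99998531e-01]]), 'contact_force': array([-0.20952325,  0.68422021,  0.17989597]), 'moment': array([-0.03239911, -0.0318698 ,  0.0092618 ]), 'finger_force': 0.0, 'gripper_width': 0.9997108945281058} 0.0187
```

View pics/top0.png

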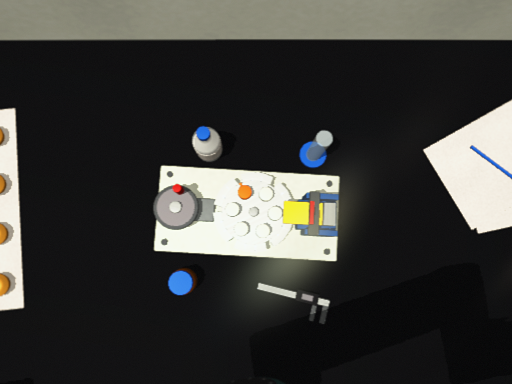

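View pics/side0.png

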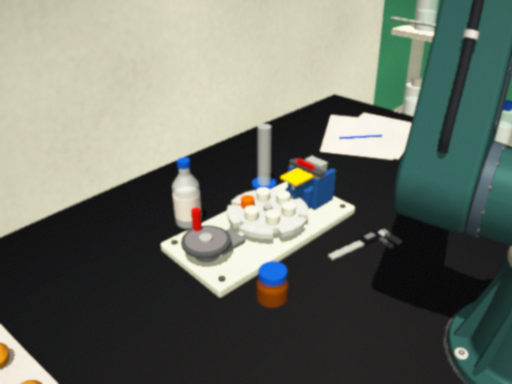

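The top view shows the handwheel at about (176,208), the crank at (178,188), the orange cup at (245,192), yellow at (296,213) and the red tab at (312,212). The unit is almost aligned with the world (+y is image-left). The bottle (207,143) and jar (181,282) flank the wheel.

```bash
cat > h.py <<'E'
import numpy as np, cv2
from plant import manip, imaging
def cast(c,uv,z):
    f=c["frame"].shape[0]/2/np.tan(np.radians(c["vfov"])/2)
    K=np.array([[f,0,c["cx"]],[0,f,c["cy"]],[0,0,1]])
    p=cv2.undistortPoints(np.array(uv,float).reshape(-1,1,2),K,np.array([c["k1"],0,0,0,0.]))[:,0]
    d=np.c_[p[:,0],-p[:,1],-np.ones(len(p))]@np.array(c["rotation"]).T
    o=np.array(c["origin"]); return o+d*((z-o[2])/d[:,2])[:,None]
def blobs(c,lo,hi,amin=8,roi=None):
    h=cv2.cvtColor(c["frame"],cv2.COLOR_RGB2HSV); m=cv2.inRange(h,lo,hi)
    if roi: k=np.zeros_like(m); k[roi[1]:roi[3],roi[0]:roi[2]]=1; m*=k
    n,l,s,ce=cv2.connectedComponentsWithStats(m)
    return [(ce[i],s[i]) for i in range(1,n) if s[i][4]>=amin],m
E
python3 - <<'E'
from h import *
np.set_printoptions(precision=4,suppress=True)
c=imaging.capture("top")
b,m=blobs(c,(0,0,150),(179,90,255),500,(140,150,350,275))
m=cv2.morphologyEx(m,cv2.MORPH_CLOSE,np.ones((25,25)))
cn=max(cv2.findContours(m,0,2)[0],key=cv2.contourArea)
r=cv2.minAreaRect(cn);print(r); bp=cv2.boxPoints(r); P=cast(c,bp,.02);print(P)
print("base ctr",P.mean(0))
hs=blobs(c,(0,0,0),(179,255,255))[0]
for nm,lo,hi,z in(("red",(0,200,90),(4,255,255),.105),("orange",(6,180,120),(15,255,255),.071),("yellow",(24,150,120),(34,255,255),.1),("blue",(105,150,80),(125,255,255),.07)):
    for ce,s in blobs(c,lo,hi,8,(140,100,350,320))[0]: print(nm,ce,s,cast(c,[ce],z)[0])
big=cv2.resize(c["frame"][150:275,145:350],None,fx=3.9,fy=3.9,interpolation=cv2.INTER_CUBIC)
cv2.imwrite("pics/crop.png",big[:,:,::-1])
E
```

```text
((247.71206665039062, 203.89483642578125), (182.74295043945312, 103.52692413330078), 3.3664603233337402)
[[ 0.4559  0.2269  0.02  ]
 [ 0.6848  0.2179  0.02  ]
 [ 0.6587 -0.1905  0.02  ]
 [ 0.4296 -0.1699  0.02  ]]
base ctr [0.5573 0.0211 0.02  ]
red [177.0189 188.0943] [173 185   9   8  53] [0.5807 0.1643 0.105 ]
orange [245.411  189.8904] [239 183  12  16  73] [0.5805 0.0263 0.071 ]
yellow [295.7912 212.1221] [283 201  27  23 565] [ 0.5309 -0.0757  0.1   ]
yellow [320.5938 213.25  ] [319 203   4  22  64] [ 0.5282 -0.126   0.1   ]
blue [202.7722 132.6835] [196 126  14  15 158] [0.7041 0.1166 0.07  ]
blue [310.3963 156.5913] [299 141  28  27 323] [ 0.6512 -0.1123  0.07  ]
blue [306.9167 194.9167] [306 193   3   5  12] [ 0.5692 -0.1031  0.07  ]
blue [302.5 200. ] [299 200   8   1   8] [ 0.5585 -0.0935  0.07  ]
blue [179.8907 282.4639] [168 271  25  24 485] [0.3904 0.1613 0.07  ]
```

View pics/crop.png

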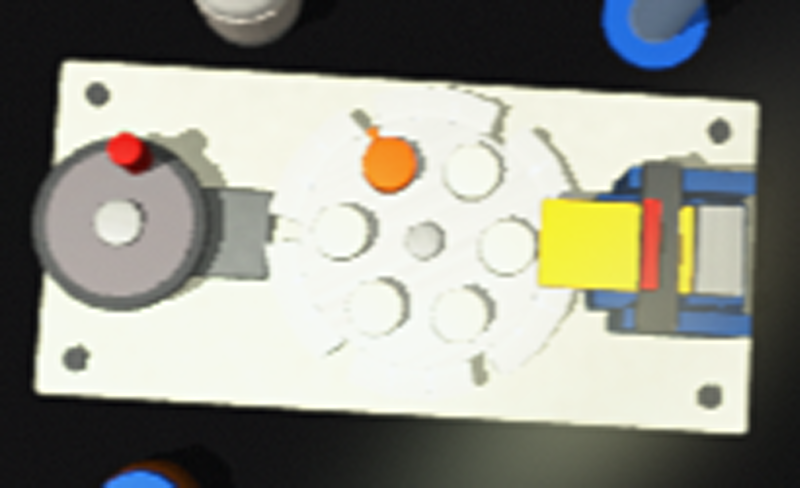

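```bash
python3 - <<'E'
from h import *
np.set_printoptions(precision=4,suppress=True)
c=imaging.capture("top")
g=lambda l,z:cast(c,np.array(l)/3.9+[145-.4,150-.4],z)
co=g([(62,60),(758,101),(747,433),(36,394)],.02);print(co,co.mean(0))
sc=g([(97,94),(719,131),(709,396),(76,358)],.02);print(sc,sc.mean(0))
hub=g([(119,222)],.064)[0];ye=g([(542,199),(642,203),(637,291),(540,286)],.1);red=g([(126,150)],.105)[0];og=g([(389,163)],.071)[0];tab=g([(641,246)],.123)[0]
ax=g([(424,240)],.06)[0]
wc=g([(485,240)],.071)
print("hub",hub,"ax",ax,"yel",ye,"red",red,"org",og,"tab",tab)
y=((sc[0]+sc[3])-(sc[1]+sc[2]))[:2]; y/=np.linalg.norm(y); y2=((co[0]+co[3])-(co[1]+co[2]))[:2]; y2/=np.linalg.norm(y2)
h=(hub-ax)[:2]; print("y",y,y2,h/np.linalg.norm(h),np.linalg.norm(h))
x=np.array([y[1],-y[0]])
for n,p in(("hub",hub),("yel",ye.mean(0)),("red",red),("org",og),("tab",tab),("base",sc.mean(0))): d=(p-ax)[:2]; print(n,d@x,d@y)
s=imaging.capture("side")
b=blobs(s,(0,200,90),(4,255,255),8,(150,140,350,300))[0]
for ce,st in b: print(ce,st,cast(s,[ce],.082)[0])
o=blobs(s,(6,180,120),(15,255,255),8,(220,180,270,215))[0]
for ce,st in o: print("o",ce,st,cast(s,[ce],.065)[0])
for ce,st in blobs(s,(24,150,120),(34,255,255),8)[0]: print("yel",ce,st,cast(s,[ce],.1)[0])
E
```

```text
[[ 0.6437  0.215   0.02  ]
 [ 0.618  -0.1825  0.02  ]
 [ 0.4303 -0.1705  0.02  ]
 [ 0.455   0.226   0.02  ]] [0.5367 0.022  0.02  ]
[[ 0.624   0.1948  0.02  ]
 [ 0.6008 -0.1596  0.02  ]
 [ 0.451  -0.1498  0.02  ]
 [ 0.4748  0.2041  0.02  ]] [0.5376 0.0224 0.02  ]
hub [0.5469 0.1742 0.064 ] ax [0.5365 0.0098 0.06  ] yel [[ 0.5544 -0.0513  0.1   ]
 [ 0.552  -0.1034  0.1   ]
 [ 0.5062 -0.0998  0.1   ]
 [ 0.5092 -0.0495  0.1   ]] red [0.5807 0.1645 0.105 ] org [0.5773 0.0285 0.071 ] tab [ 0.5279 -0.0992  0.123 ]
y [0.0662 0.9978] [0.0633 0.998 ] [0.0634 0.998 ] 0.16467311917381464
hub -0.0004485489734502948 0.16467250827703991
yel -0.00033456137507441574 -0.08605830464335806
red 0.03390500439662675 0.15725964594943675
org 0.039473621302948694 0.021348976940406526
tab -0.00135140998372004 -0.10940887108732243
base 0.00029484277587550525 0.012604419939737623
[304.5444 163.7889] [297 158  17  12  90] [ 0.569  -0.1565  0.082 ]
[196.3226 218.5806] [192 208   9  22 155] [0.5816 0.1667 0.082 ]
o [246.6889 200.9111] [241 196  13  11  90] [0.5739 0.0351 0.065 ]
yel [295.961  176.3333] [280 168  33  18 333] [ 0.5259 -0.0688  0.1   ]
```

The unit's axis is at (0.5365, 0.0098) and its y direction is (0.0645, 0.998). The orange cup is about 2.06 rad short, so about 1.97 wheel turns. I'll use one yaw throughout, with the fingers closing along unit x.

Emit:
servo_tool:
  series:
    - [[9, -9, -3, 0, 0, -0.15], [18, -18, -6, 0, 0, -0.4], [28, -28, -6, 0, 0, -0.7], [37.5, -37.7, -6, 0, 0, -1.0], [37.5, -37.7, -6, 0, 0, -1.248], [37.5, -37.7, -6, 0, 0, -1.248], [37.5, -37.7, -6, 0, 0, -1.248], [37.5, -37.7, -6, 0, 0, -1.248], [37.5, -37.7, -6, 0, 0, -1.248], [37.5, -37.7, -6, 0, 0, -1.248]]
  jaw: 0.6

```text
time_s: 1.25
eef_pos: [0.4021, -0.1493, 0.2492]
tcp_rot: [[0.064, 0.998, 0.001], [0.998, -0.064, -0.0], [-0.0, 0.001, -1.0]]
contact_force: [2.1, -0.9, 0.0]
gripper_width: 0.6
finger_force: 0.0
```

Emit:
servo_tool:
  series:
    - [[32.5, 15.9, 8, 0, 0, 0], [32.5, 15.9, 8, 0, 0, 0], [32.5, 15.9, 8, 0, 0, 0], [32.5, 15.9, 8, 0, 0, 0], [32.5, 15.9, 8, 0, 0, 0], [32.5, 15.9, 8, 0, 0, 0], [32.5, 15.9, 8, 0, 0, 0], [32.5, 15.9, 8, 0, 0, 0], [32.5, 15.9, 8, 0, 0, 0], [32.5, 15.9, 8, 0, 0, 0]]

```text
time_s: 2.25
eef_pos: [0.5806, 0.1623, 0.1686]
tcp_rot: [[0.064, 0.998, -0.001], [0.998, -0.064, -0.001], [-0.001, -0.001, -1.0]]
contact_force: [-0.6, 0.6, -0.6]
gripper_width: 0.601
finger_force: 0.0
```

```bash
python3 - <<'E'
from h import *
c=imaging.capture("side"); cv2.imwrite("pics/s1.png",cv2.resize(c["frame"][120:300,120:360],None,fx=3,fy=3)[:,:,::-1])
s=manip.get_state(); e=s["eef_pos"]; print(e,s["time_s"])
d=np.array([.5818,.1652])-e[:2]; print("dx(unit y), dy(unit x) cm",100*d@[.0645,.998],100*d@[.998,-.0645])
E
```

```text
[0.58048661 0.16177763 0.16889801] 2.3
dx(unit y), dy(unit x) cm 0.3500238238669836 0.10900238446571778
```

View pics/s1.png

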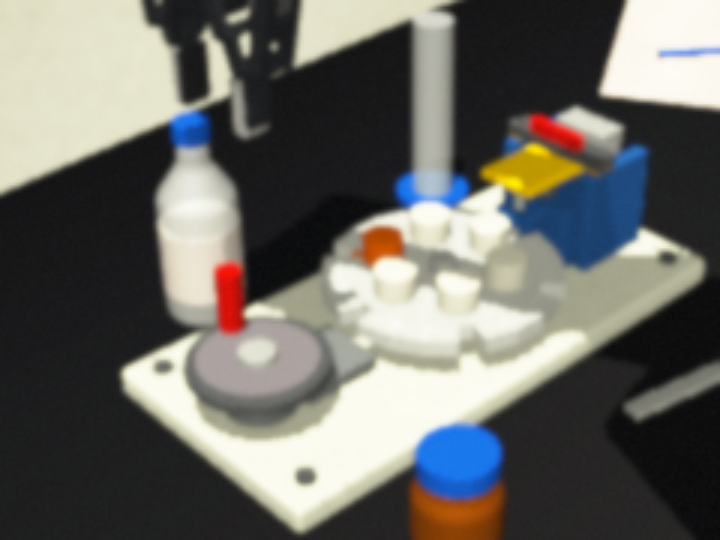

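The fingers straddle the handle from above (handle at crop (230,300)), with the bottle clear. I'll descend and grip.

Emit:
servo_tool:
  series:
    - [[0.35, 0.1, 3, 0, 0, 0], [0.35, 0.1, 6, 0, 0, 0], [0.35, 0.1, 8, 0, 0, 0], [0.35, 0.1, 9.5, 0, 0, 0], [0.35, 0.1, 9.5, 0, 0, 0], [0.35, 0.1, 9.5, 0, 0, 0], [0.35, 0.1, 9.5, 0, 0, 0]]

```text
time_s: 3.0
eef_pos: [0.5834, 0.1657, 0.0753]
tcp_rot: [[0.066, 0.998, 0.002], [0.998, -0.066, 0.0], [0.001, 0.002, -1.0]]
contact_force: [-0.5, 0.0, 0.2]
gripper_width: 0.601
finger_force: 0.0
```

Emit:
servo_tool:
  series:
    - [[0, 0, 0, 0, 0, 0], [0, 0, 0, 0, 0, 0], [0, 0, 0, 0, 0, 0], [0, 0, 0, 0, 0, 0], [0, 0, 0, 0, 0, 0], [0, 0, 0, 0, 0, 0], [0, 0, 0, 0, 0, 0], [0, 0, 0, 0, 0, 0]]
  jaw: 0
  squeeze: 25

```text
time_s: 3.8
eef_pos: [0.5825, 0.1663, 0.0738]
tcp_rot: [[0.065, 0.998, -0.0], [0.998, -0.065, 0.0], [0.0, -0.0, -1.0]]
contact_force: [0.3, 0.3, 0.0]
gripper_width: -0.002
finger_force: 0.0
```

```bash
python3 - <<'E'
from h import *
e=manip.get_state()["eef_pos"]; print(e)
d=e[:2]-np.array([.5471,.1745]); X=d@[.998,-.0645];Y=d@[.0645,.998]
a=np.arctan2(Y,X); print("local",X,Y,np.hypot(X,Y),a)
E
```

```text
[0.58245473 0.16634589 0.07380173]
local 0.03580996399599434 -0.0058574231871057186 0.03628585024203312 -0.1621338564776285
```

```bash
python3 - <<'E'
from h import *
a=imaging.capture("side")["frame"][140:300,140:300]; b=imaging.capture("top")["frame"][120:280,120:280]
cv2.imwrite("pics/m1.png",cv2.resize(np.hstack([a,b]),None,fx=2.5,fy=2.5)[:,:,::-1])
E
```

```text
(no output)
```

View pics/m1.png

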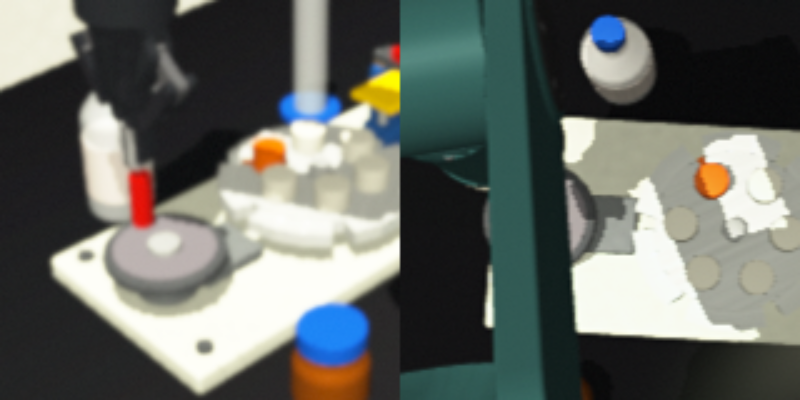

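```bash
python3 - <<'E'
from h import *
c=imaging.capture("side")
def proj(c,P):
    f=192/np.tan(np.radians(c["vfov"])/2); R=np.array(c["rotation"])
    p=(np.atleast_2d(P)-c["origin"])@R; q=np.c_[p[:,0],-p[:,1]]/-p[:,2:]
    q*=1+c["k1"]*(q**2).sum(1,keepdims=True); return q*f+[c["cx"],c["cy"]]
for ce,s in blobs(c,(0,200,60),(4,255,255),8,(150,180,250,300))[0]: print(ce,s,cast(c,[ce],.082))
e=manip.get_state()["eef_pos"]; print("tcp px",proj(c,e),"handle exp", proj(c,[[.5818,.1652,.059],[.5818,.1652,.082],[.5818,.1652,.105]]))
print((proj(c,e)-140)*2.5, manip.get_state()["moment"])
cv2.imwrite("pics/m2.png",cv2.resize(c["frame"][110:250,140:270],None,fx=4.2,fy=4.2,interpolation=cv2.INTER_CUBIC)[:,:,::-1])
E
```

```text
[196.37748344 219.01986755] [192 209   9  21 151] [[0.58033721 0.16762727 0.082     ]]
tcp px [[196.4648158  221.82564685]] handle exp [[197.66467301 227.94807983]
 [196.83620828 218.20969822]
 [195.99356508 208.19610342]]
[[141.1620395  204.56411713]] [ 0.01116823  0.01835153 -0.0049044 ]
```

View pics/m2.png

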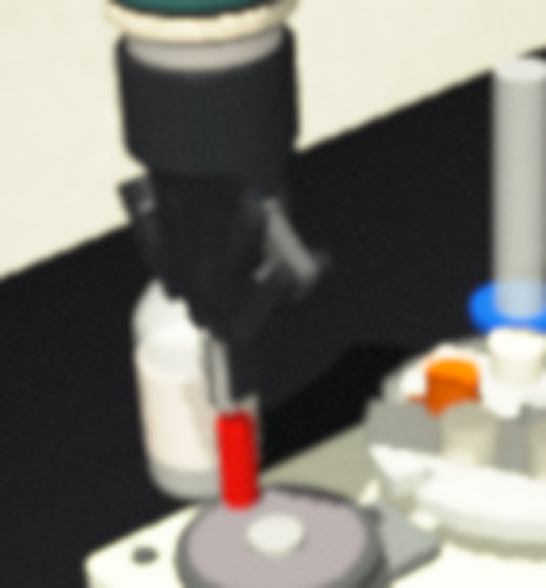

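```bash
cat >> h.py <<'E'
def proj(c,P):
    f=192/np.tan(np.radians(c["vfov"])/2); R=np.array(c["rotation"])
    p=(np.atleast_2d(P)-c["origin"])@R; q=np.c_[p[:,0],-p[:,1]]/-p[:,2:]
    q*=1+c["k1"]*(q**2).sum(1,keepdims=True); return q*f+[c["cx"],c["cy"]]
E
python3 - <<'E'
from h import *
c=imaging.capture("side")
print(proj(c,[[.5805,.1618,z] for z in(.169,.174,.18)]))
p=np.array([.5805,.1618,.174]);x=np.array([.998,-.0645,0])
print(proj(c,[p-.0255*x,p-.04*x,p+.0255*x,p+.04*x]))
E
```

```text
[[195.44956717 178.39380534]
 [195.26225588 176.00546938]
 [195.0366962  173.12071518]]
[[203.80098521 180.97173615]
 [208.81788489 183.8881705 ]
 [187.07027063 171.23787017]
 [182.56009077 168.61175225]]
```

The fingertips appear about 33 mm higher in the image than the reported TCP: they end at the handle's top, at pixel (197,208). I'll open, lower a little and check by force and by how much of the red is hidden.

Emit:
servo_tool:
  series:
    - [[0, 0, 0, 0, 0, 0], [0, 0, 0, 0, 0, 0], [0, 0, 0, 0, 0, 0], [0, 0, 0, 0, 0, 0], [0, 0, 0.3, 0, 0, 0], [0, 0, 0.6, 0, 0, 0], [0, 0, 1, 0, 0, 0], [0, 0, 1, 0, 0, 0]]
  jaw: 0.6

```text
time_s: 4.8
eef_pos: [0.5818, 0.1662, 0.063]
tcp_rot: [[0.065, 0.998, -0.001], [0.998, -0.065, -0.0], [-0.0, -0.001, -1.0]]
contact_force: [-0.8, 0.3, -0.4]
gripper_width: 0.604
finger_force: 0.0
```

```bash
python3 - <<'E'
from h import *
c=imaging.capture("side")
for ce,s in blobs(c,(0,200,60),(4,255,255),3,(150,180,250,300))[0]: print(ce,s)
e=manip.get_state()["eef_pos"];print(e)
cv2.imwrite("pics/m3.png",cv2.resize(c["frame"][110:250,140:270],None,fx=4.2,fy=4.2,interpolation=cv2.INTER_CUBIC)[:,:,::-1])
E
```

```text
[196.17931034 219.09655172] [192 209   9  21 145]
[0.58204183 0.16625018 0.06331181]
```

View pics/m3.png

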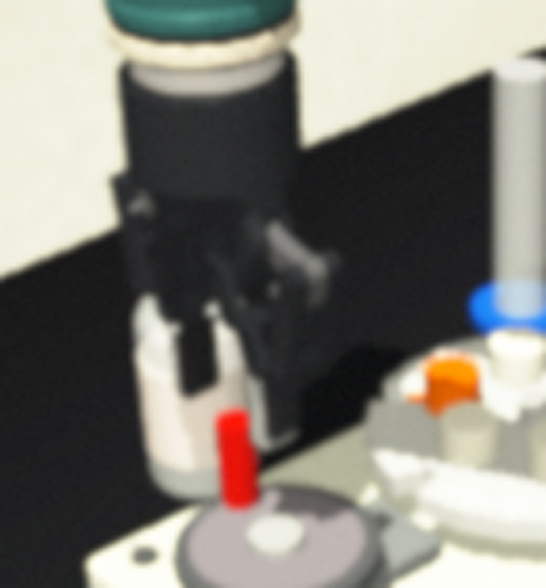

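Both fingertips sit at handle-top height, at crop (195,390) and (278,445), so the real tips are above the handle. I'll lower a further 2 cm and close.

Emit:
servo_tool:
  series:
    - [[0, 0, 0.5, 0, 0, 0], [0, 0, 1, 0, 0, 0], [0, 0, 1.5, 0, 0, 0], [0, 0, 2, 0, 0, 0], [0, 0, 2, 0, 0, 0]]

```text
time_s: 5.35
eef_pos: [0.5817, 0.1662, 0.0428]
tcp_rot: [[0.065, 0.998, -0.002], [0.998, -0.065, -0.0], [-0.0, -0.002, -1.0]]
contact_force: [-0.5, -1.0, -0.3]
gripper_width: 0.601
finger_force: 0.0
```

Emit:
servo_tool:
  series:
    - [[0, 0, 0, 0, 0, 0], [0, 0, 0, 0, 0, 0], [0, 0, 0, 0, 0, 0], [0, 0, 0, 0, 0, 0], [0, 0, 0, 0, 0, 0]]
  jaw: 0
  squeeze: 25

```text
time_s: 5.85
eef_pos: [0.582, 0.1664, 0.0442]
tcp_rot: [[0.065, 0.998, -0.001], [0.998, -0.065, 0.0], [0.0, -0.001, -1.0]]
contact_force: [-3.4, 0.4, 4.6]
gripper_width: 0.194
finger_force: 24.6
```

```bash
python3 - <<'E'
from h import *
c=imaging.capture("side")
for ce,s in blobs(c,(0,200,60),(4,255,255),3,(150,180,250,300))[0]: print(ce,s)
s=manip.get_state();print(s["eef_pos"],s["gripper_width"],s["finger_force"],s["contact_force"])
cv2.imwrite("pics/m4.png",cv2.resize(c["frame"][110:250,140:270],None,fx=4.2,fy=4.2,interpolation=cv2.INTER_CUBIC)[:,:,::-1])
E
```

```text
[194.98461538 222.03076923] [191 209  10  21  65]
[0.58203632 0.16641933 0.04415306] 0.19636877956146123 24.703940749168396 [-4.6203873   0.26082388  4.8830804 ]
```

Gripped (opening 16.6 mm, 25 N). So the real tips are about 32 mm above the reported TCP. Next, the crank rows.

```bash
python3 - <<'E'
import numpy as np
a0=-.165
for k in range(4):
    s=a0-3.1*k; a=s-.31*np.arange(1,11)
    print([[round(float(3.6*(np.sin(t)-np.sin(s))),2),round(float(3.6*(np.cos(t)-np.cos(s))),2),0,0,0,0] for t in a])
E
```

```text
[[-1.06, -0.35, 0, 0, 0, 0], [-1.95, -1.0, 0, 0, 0, 0], [-2.61, -1.9, 0, 0, 0, 0], [-2.96, -2.96, 0, 0, 0, 0], [-2.97, -4.07, 0, 0, 0, 0], [-2.64, -5.13, 0, 0, 0, 0], [-2.01, -6.04, 0, 0, 0, 0], [-1.12, -6.72, 0, 0, 0, 0], [-0.08, -7.09, 0, 0, 0, 0], [1.03, -7.12, 0, 0, 0, 0]]
[[1.07, 0.31, 0, 0, 0, 0], [1.99, 0.92, 0, 0, 0, 0], [2.69, 1.79, 0, 0, 0, 0], [3.08, 2.83, 0, 0, 0, 0], [3.14, 3.94, 0, 0, 0, 0], [2.85, 5.02, 0, 0, 0, 0], [2.26, 5.95, 0, 0, 0, 0], [1.4, 6.66, 0, 0, 0, 0], [0.37, 7.08, 0, 0, 0, 0], [-0.74, 7.16, 0, 0, 0, 0]]
[[-1.08, -0.26, 0, 0, 0, 0], [-2.03, -0.84, 0, 0, 0, 0], [-2.76, -1.68, 0, 0, 0, 0], [-3.19, -2.7, 0, 0, 0, 0], [-3.3, -3.81, 0, 0, 0, 0], [-3.06, -4.89, 0, 0, 0, 0], [-2.5, -5.85, 0, 0, 0, 0], [-1.68, -6.6, 0, 0, 0, 0], [-0.67, -7.06, 0, 0, 0, 0], [0.44, -7.19, 0, 0, 0, 0]]
[[1.09, 0.22, 0, 0, 0, 0], [2.06, 0.75, 0, 0, 0, 0], [2.83, 1.56, 0, 0, 0, 0], [3.3, 2.57, 0, 0, 0, 0], [3.45, 3.67, 0, 0, 0, 0], [3.26, 4.76, 0, 0, 0, 0], [2.74, 5.75, 0, 0, 0, 0], [1.95, 6.52, 0, 0, 0, 0], [0.96, 7.02, 0, 0, 0, 0], [-0.14, 7.2, 0, 0, 0, 0]]
```

Emit:
servo_tool:
  series:
    - [[-1.06, -0.35, 0, 0, 0, 0], [-1.95, -1.0, 0, 0, 0, 0], [-2.61, -1.9, 0, 0, 0, 0], [-2.96, -2.96, 0, 0, 0, 0], [-2.97, -4.07, 0, 0, 0, 0], [-2.64, -5.13, 0, 0, 0, 0], [-2.01, -6.04, 0, 0, 0, 0], [-1.12, -6.72, 0, 0, 0, 0], [-0.08, -7.09, 0, 0, 0, 0], [1.03, -7.12, 0, 0, 0, 0]]

```text
time_s: 6.9
eef_pos: [0.5116, 0.1819, 0.0442]
tcp_rot: [[0.064, 0.998, -0.0], [0.998, -0.064, -0.001], [-0.001, -0.0, -1.0]]
contact_force: [2.7, -3.4, 4.5]
gripper_width: 0.195
finger_force: 25.2
```

Forces are low, so I'll continue.

Emit:
servo_tool:
  series:
    - [[1.07, 0.31, 0, 0, 0, 0], [1.99, 0.92, 0, 0, 0, 0], [2.69, 1.79, 0, 0, 0, 0], [3.08, 2.83, 0, 0, 0, 0], [3.14, 3.94, 0, 0, 0, 0], [2.85, 5.02, 0, 0, 0, 0], [2.26, 5.95, 0, 0, 0, 0], [1.4, 6.66, 0, 0, 0, 0], [0.37, 7.08, 0, 0, 0, 0], [-0.74, 7.16, 0, 0, 0, 0]]

```text
time_s: 7.9
eef_pos: [0.5829, 0.1709, 0.0441]
tcp_rot: [[0.065, 0.998, -0.001], [0.998, -0.065, 0.002], [0.002, -0.001, -1.0]]
contact_force: [-2.3, 2.6, 8.0]
gripper_width: 0.197
finger_force: 25.5
```

Emit:
servo_tool:
  series:
    - [[-1.08, -0.26, 0, 0, 0, 0], [-2.03, -0.84, 0, 0, 0, 0], [-2.76, -1.68, 0, 0, 0, 0], [-3.19, -2.7, 0, 0, 0, 0], [-3.3, -3.81, 0, 0, 0, 0], [-3.06, -4.89, 0, 0, 0, 0], [-2.5, -5.85, 0, 0, 0, 0], [-1.68, -6.6, 0, 0, 0, 0], [-0.67, -7.06, 0, 0, 0, 0], [0.44, -7.19, 0, 0, 0, 0]]

```text
time_s: 8.9
eef_pos: [0.511, 0.1784, 0.0441]
tcp_rot: [[0.064, 0.998, 0.0], [0.998, -0.064, -0.001], [-0.001, 0.0, -1.0]]
contact_force: [4.4, -3.4, 5.3]
gripper_width: 0.197
finger_force: 25.3
```

Emit:
servo_tool:
  series:
    - [[1.09, 0.22, 0, 0, 0, 0], [2.06, 0.75, 0, 0, 0, 0], [2.83, 1.56, 0, 0, 0, 0], [3.3, 2.57, 0, 0, 0, 0], [3.45, 3.67, 0, 0, 0, 0], [3.26, 4.76, 0, 0, 0, 0], [2.74, 5.75, 0, 0, 0, 0], [1.95, 6.52, 0, 0, 0, 0], [0.96, 7.02, 0, 0, 0, 0], [-0.14, 7.2, 0, 0, 0, 0]]

```text
time_s: 9.9
eef_pos: [0.583, 0.1733, 0.0441]
tcp_rot: [[0.064, 0.998, -0.001], [0.998, -0.064, 0.001], [0.001, -0.001, -1.0]]
contact_force: [-0.7, 2.1, 9.6]
gripper_width: 0.196
finger_force: 25.6
```

Emit:
servo_tool:
  series:
    - [[0, 0, 0, 0, 0, 0], [0, 0, 0, 0, 0, 0], [0, 0, 0, 0, 0, 0]]

```text
time_s: 10.2
eef_pos: [0.5829, 0.172, 0.0441]
tcp_rot: [[0.064, 0.998, -0.001], [0.998, -0.064, -0.001], [-0.001, -0.0, -1.0]]
contact_force: [2.1, -2.3, 7.7]
gripper_width: 0.199
finger_force: 25.6
```

```bash
python3 - <<'E'
from h import *
c=imaging.capture("top"); A=np.array([.5365,.0098])
for ce,s in blobs(c,(6,180,80),(15,255,255),8,(200,150,350,275))[0]:
    d=cast(c,[ce],.071)[0,:2]-A; X=d@[.998,-.0645];Y=d@[.0645,.998]; print(ce,s,X,Y,"carousel",np.arctan2(-X,-Y))
s=imaging.capture("side")
for ce,st in blobs(s,(6,180,100),(15,255,255),8,(200,150,350,275))[0]:
    d=cast(s,[ce],.063)[0,:2]-A; print("side",ce,st,d@[.998,-.0645],d@[.0645,.998])
d=manip.get_state()["eef_pos"][:2]-[.5471,.1745]; print(d@[.998,-.0645],d@[.0645,.998])
cv2.imwrite("pics/t2.png",cv2.resize(c["frame"][150:275,145:350],None,fx=3.9,fy=3.9,interpolation=cv2.INTER_CUBIC)[:,:,::-1])
E
```

```text
[274.62676056 212.3943662 ] [268 206  15  14 142] -0.000902375417367828 -0.04446715699235146 carousel 0.02029029153722706
side [282.00840336 196.95798319] [277 192  12  12 119] -0.0024599001575278663 -0.040271702578002624
0.035828679405166465 -9.482833904740752e-05
```

The orange cup is in line: carousel about 0.02 ± 0.02 from vision, and about 0 from the crank phase. I'll release, rise, shut the fingers and go above the plunger.

Emit:
servo_tool:
  series:
    - [[0, 0, 0, 0, 0, 0], [0, 0, 0, 0, 0, 0], [0, 0, 0, 0, 0, 0], [0, 0, 0, 0, 0, 0], [0, 0, -2, 0, 0, 0], [0, 0, -5, 0, 0, 0], [0, 0, -9, 0, 0, 0], [0, 0, -9, 0, 0, 0]]
  jaw: 0.6

```text
time_s: 11.1
eef_pos: [0.5871, 0.173, 0.1391]
tcp_rot: [[0.065, 0.998, 0.009], [0.998, -0.065, 0.002], [0.002, 0.009, -1.0]]
contact_force: [0.7, 1.3, 1.1]
gripper_width: 0.596
finger_force: 0.0
```

Emit:
servo_tool:
  series:
    - [[-4, -0.6, 0, 0, 0, 0], [-9, -1.2, 0, 0, 0, 0], [-14, -2, 0, 0, 0, 0], [-18, -2.6, 0, 0, 0, 0], [-22, -3.2, 0, 0, 0, 0], [-25.5, -3.6, 0, 0, 0, 0], [-25.5, -3.6, 0, 0, 0, 0], [-25.5, -3.6, 0, 0, 0, 0], [-25.5, -3.6, 0, 0, 0, 0]]
  jaw: 0

```text
time_s: 12.0
eef_pos: [0.5306, -0.079, 0.1335]
tcp_rot: [[0.065, 0.998, -0.001], [0.998, -0.065, 0.001], [0.001, -0.001, -1.0]]
contact_force: [0.7, 0.6, -0.2]
gripper_width: -0.001
finger_force: 0.0
```

```bash
python3 - <<'E'
from h import *
s=manip.get_state();e=s["eef_pos"];d=e[:2]-[.5365,.0098]; print(e,s["gripper_width"],d@[.998,-.0645],d@[.0645,.998])
c=imaging.capture("side"); print("tip px @+32mm",proj(c,e+[0,0,.032]), "press pt",proj(c,[.5365-.09*.0645,.0098-.09*.998,.1]))
cv2.imwrite("pics/p1.png",cv2.resize(c["frame"][90:230,230:370],None,fx=4.2,fy=4.2,interpolation=cv2.INTER_CUBIC)[:,:,::-1])
E
```

```text
[ 0.53064291 -0.07901071  0.13346464] -0.0010733726748406746 -0.00011708975716122382 -0.0890108693396167
tip px @+32mm [[298.49113707 146.66058657]] press pt [[297.45604431 173.78884451]]
```

View pics/p1.png

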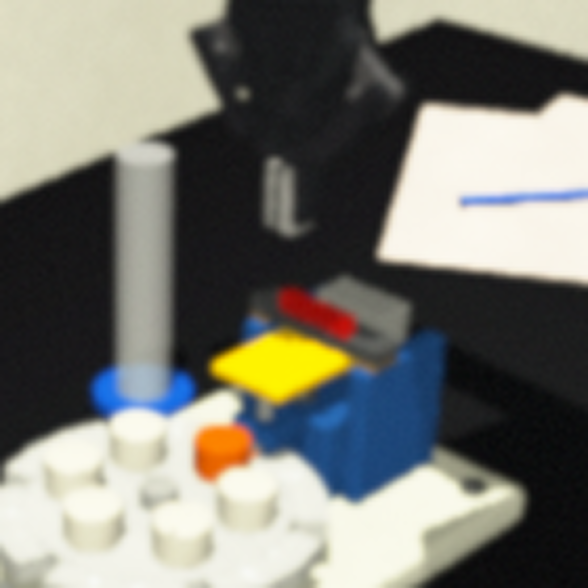

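The tip is at pixel (298,145.5), which confirms the +33 mm offset, and the orange cup is in line with the plunger. I'll descend onto the yellow top.

Emit:
servo_tool:
  series:
    - [[-0.1, 0, 2, 0, 0, 0], [-0.1, 0, 4, 0, 0, 0], [-0.1, 0, 5.5, 0, 0, 0], [-0.1, 0, 5.8, 0, 0, 0], [-0.1, 0, 6.1, 0, 0, 0], [-0.1, 0, 6.4, 0, 0, 0], [-0.1, 0, 6.7, 0, 0, 0], [-0.1, 0, 7, 0, 0, 0], [-0.1, 0, 7, 0, 0, 0], [-0.1, 0, 7, 0, 0, 0]]

```text
time_s: 13.05
eef_pos: [0.5309, -0.081, 0.064]
tcp_rot: [[0.065, 0.998, 0.0], [0.998, -0.065, 0.0], [0.0, 0.0, -1.0]]
contact_force: [-0.5, -0.8, -0.2]
gripper_width: 0.001
finger_force: 0.0
```

Emit:
servo_tool:
  series:
    - [[0, 0, 0.2, 0, 0, 0], [0, 0, 0.4, 0, 0, 0], [0, 0, 0.6, 0, 0, 0], [0, 0, 0.6, 0, 0, 0]]

```text
time_s: 13.45
eef_pos: [0.531, -0.081, 0.058]
tcp_rot: [[0.065, 0.998, 0.0], [0.998, -0.065, -0.0], [-0.0, 0.0, -1.0]]
contact_force: [-0.7, 0.3, 5.7]
gripper_width: -0.001
finger_force: 2.6
```

Emit:
servo_tool:
  series:
    - [[0, 0, 0.2, 0, 0, 0], [0, 0, 0.4, 0, 0, 0], [0, 0, 0.6, 0, 0, 0], [0, 0, 0.6, 0, 0, 0]]

```text
time_s: 13.85
eef_pos: [0.531, -0.0811, 0.0523]
tcp_rot: [[0.065, 0.998, 0.001], [0.998, -0.065, -0.0], [-0.0, 0.001, -1.0]]
contact_force: [-1.8, 0.2, 7.4]
gripper_width: 0.002
finger_force: 3.7
```

Past 3 mm with no stop on the rim, so the pin is in the notch. I'll press on to the hard stop.

Emit:
servo_tool:
  series:
    - [[0, 0, 0.2, 0, 0, 0], [0, 0, 0.4, 0, 0, 0], [0, 0, 0.6, 0, 0, 0], [0, 0, 0.7, 0, 0, 0], [0, 0, 0.8, 0, 0, 0], [0, 0, 0.8, 0, 0, 0]]

```text
time_s: 14.45
eef_pos: [0.5311, -0.0811, 0.0454]
tcp_rot: [[0.065, 0.998, 0.001], [0.998, -0.065, -0.0], [-0.0, 0.001, -1.0]]
contact_force: [-5.1, 0.9, 16.7]
gripper_width: 0.003
finger_force: 8.7
```

Emit:
servo_tool:
  series:
    - [[0, 0, 0.1, 0, 0, 0], [-0.4, 0, 0.1, 0, 0, 0], [-0.8, 0, 0.1, 0, 0, 0], [-1.2, 0, 0.1, 0, 0, 0], [-1.6, 0, 0.1, 0, 0, 0], [-2, 0, 0.1, 0, 0, 0], [-2.4, 0, 0.1, 0, 0, 0], [-2.7, 0, 0.1, 0, 0, 0], [-3, 0, 0.1, 0, 0, 0], [-3, 0, 0.1, 0, 0, 0]]

```text
time_s: 15.45
eef_pos: [0.5308, -0.1081, 0.0452]
tcp_rot: [[0.067, 0.998, 0.004], [0.998, -0.067, 0.004], [0.004, 0.004, -1.0]]
contact_force: [-1.2, 14.2, 22.9]
gripper_width: -0.001
finger_force: 11.9
```

Emit:
servo_tool:
  series:
    - [[-0.2, 0, 0, 0, 0, 0], [-0.4, 0, 0, 0, 0, 0], [-0.6, 0, 0, 0, 0, 0], [-0.8, 0, 0, 0, 0, 0], [-0.8, 0, 0, 0, 0, 0]]

```text
time_s: 15.95
eef_pos: [0.5305, -0.115, 0.0452]
tcp_rot: [[0.067, 0.998, 0.004], [0.998, -0.067, 0.006], [0.006, 0.004, -1.0]]
contact_force: [0.6, 18.2, 23.9]
gripper_width: 0.0
finger_force: 14.3
```

Emit:
servo_tool:
  series:
    - [[-0.1, 0, 0, 0, 0, 0], [-0.2, 0, 0, 0, 0, 0], [-0.3, 0, 0, 0, 0, 0], [-0.3, 0, 0, 0, 0, 0]]

```text
time_s: 16.35
eef_pos: [0.5304, -0.1149, 0.0452]
tcp_rot: [[0.068, 0.998, 0.005], [0.998, -0.068, 0.01], [0.01, 0.004, -1.0]]
contact_force: [3.9, 30.3, 25.3]
gripper_width: -0.001
finger_force: 19.3
```

The keeper is at a hard stop: 30 N, with the fingers' leading edge about 136 mm outward. I'll ease back slightly, then lift.

Emit:
servo_tool:
  series:
    - [[0.3, 0, 0, 0, 0, 0], [0.6, 0, 0, 0, 0, 0], [0.7, 0, -0.3, 0, 0, 0], [0.7, 0, -1, 0, 0, 0], [0.7, 0, -2, 0, 0, 0], [0.7, 0, -4, 0, 0, 0], [0.7, 0, -7, 0, 0, 0], [0.7, 0, -11, 0, 0, 0], [0.7, 0, -14, 0, 0, 0], [0.7, 0, -14, 0, 0, 0]]

```text
time_s: 17.35
eef_pos: [0.5316, -0.116, 0.1875]
tcp_rot: [[0.065, 0.998, 0.008], [0.998, -0.065, -0.003], [-0.002, 0.008, -1.0]]
contact_force: [0.1, 0.2, -0.3]
gripper_width: -0.002
finger_force: 0.0
```

Emit:
servo_tool:
  series:
    - [[0, -4, -2, 0, 0, 0], [2, -8, -2, 0, 0, 0], [6, -10, -2, 0, 0, 0], [10, -10, -2, 0, 0, 0], [15, -10, -2, 0, 0, 0], [20, -10, -2, 0, 0, 0], [25, -10, -2, 0, 0, 0], [30, -10, -2, 0, 0, 0], [30, -10, -2, 0, 0, 0], [30, -10, -2, 0, 0, 0]]

```text
time_s: 18.35
eef_pos: [0.4473, 0.1918, 0.202]
tcp_rot: [[0.062, 0.998, -0.002], [0.998, -0.062, -0.001], [-0.001, -0.002, -1.0]]
contact_force: [-0.2, 0.2, -0.4]
gripper_width: 0.002
finger_force: 0.0
```

```bash
python3 - <<'E'
from h import *
c=imaging.capture("top"); A=np.array([.5365,.0098])
for nm,lo,hi,z in(("red",(0,200,60),(4,255,255),.123),("orange",(6,180,80),(15,255,255),.071),("yellow",(24,150,90),(34,255,255),.088),("blue",(105,150,80),(125,255,255),.07)):
    for ce,s in blobs(c,lo,hi,12,(140,100,350,320))[0]:
        d=cast(c,[ce],z)[0,:2]-A; print(nm,ce,s,d@[.998,-.0645],d@[.0645,.998])
s=imaging.capture("side")
a=cv2.resize(c["frame"][150:275,230:350],(400,416),interpolation=2); b=cv2.resize(s["frame"][120:245,230:350],(400,416),interpolation=2)
cv2.imwrite("pics/f.png",np.hstack([a,b])[:,:,::-1])
print(manip.get_state()["contact_force"],manip.get_state()["time_s"])
E
```

```text
red [175.07352941 188.19117647] [170 184  11   9  68] 0.03153970164776469 0.15788548155653487
orange [274.5106383  212.42553191] [268 206  14  14 141] -0.0009816042586642277 -0.04422803650458599
yellow [302.29771909 212.93277311] [283 202  39  24 833] -2.5349665729966638e-05 -0.10035600657895086
blue [202.72955975 132.67295597] [196 126  14  15 159] 0.16040033132695705 0.11752917090785656
blue [310.36       156.58153846] [299 141  28  27 325] 0.12238124277940808 -0.11440449100679807
blue [312.53846154 195.12307692] [306 193  16   5  65] 0.04017349730025022 -0.1224103341745795
blue [305.16666667 200.66666667] [299 200  16   2  24] 0.027547829420277663 -0.10738437202452498
blue [179.89072165 282.46391753] [168 271  25  24 485] -0.1555343500205745 0.14177777002809142
[-0.07601649 -0.98641375  0.34479766] 18.45
```

View pics/f.png

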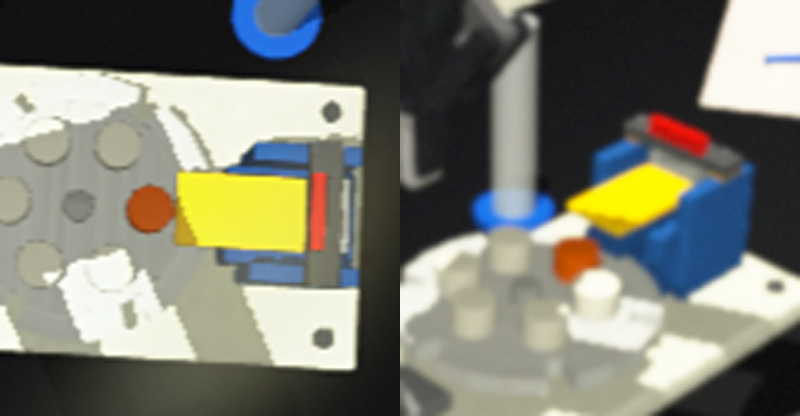

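The final picture shows the red tab moved outward about 27 mm. The bar sits over the steel step, the yellow plunger is held down, and the orange cup (150,208 in the crop) is in line. The bystanders haven't moved and the arm is clear.

```bash
python3 -c "
from plant import order
print(order.hand_in())"
```

```text
the job is handed in; nothing more can be done
None
```

The job is handed in at about 18.5 s of the 61 s allowed: the orange cup is at the locking head, and the keeper was pushed to its stop, trapping the plunger down; the hand-in returned no verdict, so these results are from my final pictures and force readings.

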